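Roll the gasket mandrel onto the scribed line

TASK

Put a fingertip on top of the thick aluminium mandrel lying on the marking-out board and push sideways so that it rolls, without ever pinching it, picking it up or dragging it, until it rests centred on the scribed line and pointing along it, ready for ring gaskets to be measured on it. Work on its upper half only, and leave the thin dowel, the ring stack and the cardboard pads where they are.

Things in the scene. Friction and masses are not known exactly. Their poses are not given: they have to be found in the camera images.
- board: Fixed plywood marking-out board, 270 (x) by 340 (y) by 10 mm thick, flat on the bench. Origin: centre of its underside, on the bench top; z up. One dark scribed line, 4 mm wide and 250 mm long, with a short cross tick at either end, runs on its top through the middle, along its x axis (y = 0).
- mandrel: Loose aluminium cylinder, 44 mm diameter, 110 mm long, 0.4 kg, dark bore mark on each end, lying on the board 45 to 90 mm to either side of the line, within 6 degrees of parallel. Origin: its centre, 32 mm above the bench (top 54 mm). x is its axis; y, z turn as it rolls. A finger pressing 2 to 10 N on its top rolls it without slip, half as far as the finger moves; it stays where it is left at rest.
- dowel: The thin roller: loose dark steel cylinder, diameter 22 mm, length 110 mm, 0.25 kg, lying on the board on the other side of the line from the mandrel, 45 to 90 mm from the line. Origin: the centre of the cylinder, on its axis; x along it. To be left alone.
- ring_stack: Loose stack of black rubber ring gaskets acting as one piece, 70 mm across, 42 mm tall, standing on the bench beside the board (at the board's -y side). Origin: centre of its underside. To be left alone.
- pad_stack: Loose stack of cardboard pads acting as one piece, 130 x 90 x 38 mm, lying on the bench beside the board (at the board's +y side). Origin: centre of its underside. To be left alone.

How it is judged:
By the outcome, as a careful person would: the job done as asked, in the order asked, and still so for the second after the job is handed in, with the robot touching nothing.
It also fails if it takes over 61 s, if anything falls off the work surface, if the arm or the gripper's body presses on something with over 40 N, if the wrist force passes 120 N, or if a joint passes its speed limit or range.

ROBOT

A 6-joint arm with a two-finger parallel gripper is mounted at the origin on the work surface. World frame = base frame: x ahead of the robot, y to its left, z up, the work surface at z = 0. Lengths are in m, angles in degrees, forces in N, time in s.
With the tool pointing down it reaches from about 0.4 to 0.825 m from the base axis. Payload 7 kg.
Tool frame: the origin (TCP) lies between the finger pads; the fingertips stand 19 mm ahead of it and the grasp point (between the pads) is the TCP; y points along the fingers, x is the direction in which the jaws open and shut, and the axes are right-handed (so a half turn about y gives the same grasp; the last joint's range is limited). The gripper opens to 88 mm and grips with 3 to 60 N. Pads are 19 mm wide; open, the fingers measure 130 mm over their backs; the gripper's body (78 mm by 193 mm) begins 47 mm behind the grasp point.
Start: joints at [-49.383, 20.546, 0.682, 0, -70.136, -16.507], TCP at [0.276, -0.616, 0.246] pointing down, gripper open.
Joint ranges: [-176.03, 176.03], [-82.01, 121.73], [-58.28, 71.71], [-173.87, 95.51], [-174.79, -0.11], [-173.66, 173.66]. Speed limits (degrees/s): [136.94, 136.94, 172.46, 180, 180, 180].

INTERFACE

Orientations are given as [roll, pitch, yaw] about the fixed x, y, z axes, in that order (R = Rz(yaw) Ry(pitch) Rx(roll)).
In Python, from plant import r gives the robot as it stands. The module is installed in compiled form; this text tells all that it offers.
- The arm moves only by the tool jog_arm, never from a script. Its argument "steps" is a list of rows, each a list of 5 numbers: the closure, from 0 (fully open) to 1 (shut), then the shift along the tool's x, y, z in m, then the turn about the tool's y in degrees. In form: [[jaw, x, y, z, turn], ...]. A call has 1 to 12 rows; each row shifts and turns the commanded pose from where the row before left it, along the tool's axes as they then stand; what a row does not reach is not made up. A row lasts 1/12 s, in which the tool goes at most 41.7 mm and 7.16 degrees, less where a joint would pass 70% of its speed; a pose out of reach is approached as far as the arm can. A call with a gripper value outside its range is refused whole. The fingers move at their own pace and stop on an object; "squeeze" is the grip in N (left out, the last holds). Time passes only in rows, so rows that do not move let the fingers close. It gives the time, the measured TCP pose, the force and the opening at its end, in the units of the state.
- r.get_state(): the state, without advancing time (a new reading comes with each control period).
- r.capture(name): name is "side" or "top"; returns a dict with "image" (384x512x3 uint8, red, green, blue), "vfov" (degrees; the focal length in pixels is half the picture's height over the tangent of half this angle, whatever the lens; pixels are square), "cx", "cy" (the principal point, pixels), "R" (3x3) and "t" (3): a world point X has camera coordinates R X + t. Camera axes: x right, y down, z forward; pixel columns grow to the right and rows downward; lengths in m; the calibration is good to about 2 mm. A picture is of the moment at which its call begins. There is no depth.
- r.close_job(): hands the job in, once; it reports no verdict.
The state is a dict: "time_s": time; "joints": joint angles; "qd": joint speeds; "joint_torque": joint torques, N m; "tcp_pos": TCP position; "eef_rot": TCP orientation; "contact_force": force on the tool from outside, world axes, zero at the start; "moment": the same for the moment, N m; "gripper_width": finger opening in m.
Only numpy, scipy, OpenCV 4.12 (cv2) and the standard library are available. Lean on these libraries where they do the work, as an engineer would, in place of code of your own. Each camera call takes 0.05 s, during which the arm holds its last target.

## Working session

There is one attempt and no reset: what is moved stays moved. The work goes in short steps, Python scripts to look and compute and a tool call to move; the robot and the scene stay as the last step left them, time stands still between calls to the robot, and variables do not carry over. Pictures are saved under pics/ and viewed, and the job is handed in when it is done.

Besides the shell and the picture viewer there is one more tool, called after "Emit:" as name([rows], argument=value, ...), one row to a line, values as JSON. jog_arm: Moves the arm, as the interface text tells. Its arguments: {"type":"object","properties":{"steps":{"type":"array","items":{"type":"array","items":{"type":"number"}}},"squeeze":{"type":"number"}},"required":["steps"]}

```bash
mkdir -p pics; cat > h.py <<'E'
import numpy as np, cv2
from plant import r
def snap(cam,name):
    c=r.capture(cam); cv2.imwrite('pics/'+name,c['image'][:,:,::-1]); return c
def ray(c,px,z):
    f=c['image'].shape[0]/2/np.tan(np.radians(c['vfov'])/2)
    R=np.array(c['R']);t=np.array(c['t'])
    p=np.atleast_2d(np.array(px,float))
    d=np.c_[(p[:,0]-c['cx'])/f,(p[:,1]-c['cy'])/f,np.ones(len(p))]@R
    o=-R.T@t
    return o+d*((z-o[2])/d[:,2])[:,None]
def proj(c,X):
    f=c['image'].shape[0]/2/np.tan(np.radians(c['vfov'])/2)
    q=np.atleast_2d(X)@np.array(c['R']).T+np.array(c['t'])
    return q[:,:2]/q[:,2:]*f+[c['cx'],c['cy']]
E
python3 - <<'E'
from h import *
s=r.get_state(); print({k:np.round(v,3) for k,v in s.items()})
for n in('top','side'):
    c=snap(n,n+'0.png'); print(n,c['vfov'],c['cx'],c['cy'],np.round(c['R'],3),-np.array(c['R']).T@c['t'])
E
```

```text
{'time_s': np.float64(0.0), 'joints': array([-4.9385e+01,  2.0591e+01,  6.3400e-01, -2.1000e-02, -7.0137e+01,
       -1.6507e+01]), 'qd': array([ 0.004, -0.024, -0.038,  0.046, -0.059, -0.005]), 'joint_torque': array([-0.0000e+00, -5.8271e+01,  2.9306e+01,  6.9980e+00,  7.0000e-03,
       -0.0000e+00]), 'tcp_pos': array([ 0.275, -0.616,  0.245]), 'eef_rot': array([-8.99920e+01, -9.60000e-02,  1.14101e+02]), 'contact_force': array([-0.199, -0.335,  0.202]), 'moment': array([ 0.013, -0.005, -0.054]), 'gripper_width': np.float64(0.088)}
top 44.442484827495704 256.03004588729067 193.82272629307627 [[ 0.057 -0.998  0.   ]
 [-0.976 -0.056 -0.209]
 [ 0.208  0.012 -0.978]] [0.33727585 0.03812112 1.17236683]
side 54.32904718086367 258.5479365858563 191.15126265165267 [[ 0.983 -0.181  0.017]
 [-0.086 -0.549 -0.832]
 [ 0.16   0.816 -0.555]] [ 0.44723435 -0.69438199  0.56781092]
```

View pics/top0.png

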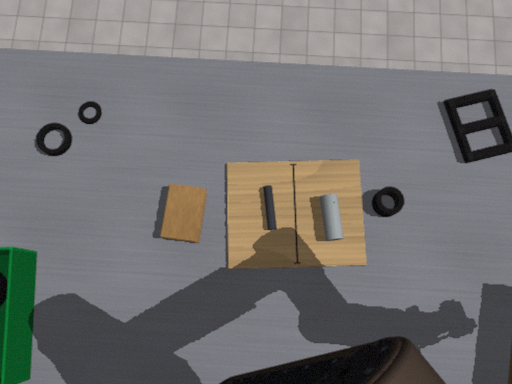

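View pics/side0.png

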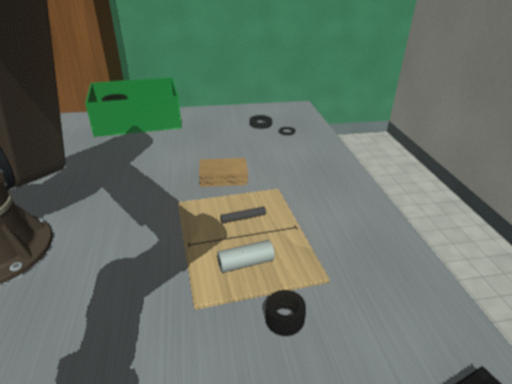

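The top view shows the mandrel at about (332,217), on the ring-stack side. The line runs (293,165) to (297,263), and the dowel is at (270,207). Next I'll measure them.

```bash
cat > m.py <<'E'
from h import *
def measure(c,verbose=True):
    im=c['image']; hsv=cv2.cvtColor(im,cv2.COLOR_RGB2HSV); out={}
    H,S,V=[hsv[:,:,i].astype(int) for i in range(3)]
    wood=((H>8)&(H<28)&(S>70)&(V>110)).astype(np.uint8)
    n,l,st,ce=cv2.connectedComponentsWithStats(cv2.morphologyEx(wood,cv2.MORPH_CLOSE,np.ones((5,5))))
    k=1+np.argmax(st[1:,4]); 
    b=(l==k).astype(np.uint8); cs,_=cv2.findContours(b,0,2); hull=cv2.convexHull(max(cs,key=cv2.contourArea))
    q=cv2.approxPolyDP(hull,12,True)[:,0]; out['board']=q
    hm=cv2.fillConvexPoly(np.zeros_like(b),hull,1); hm=cv2.erode(hm,np.ones((5,5)))
    alu=((S<75)&(V>75)&(hm>0)).astype(np.uint8)
    alu=cv2.morphologyEx(alu,cv2.MORPH_OPEN,np.ones((3,3)))
    cs,_=cv2.findContours(alu,0,2); out['man']=max(cs,key=cv2.contourArea)
    dark=((V<85)&(hm>0)).astype(np.uint8)
    n,l,st,ce=cv2.connectedComponentsWithStats(dark)
    out['dark']=[(i,st[i],ce[i].round(1)) for i in range(1,n) if st[i,4]>15]
    out['dl']=l
    return out
E
python3 - <<'E'
from m import *
for n in('top','side'):
    c=r.capture(n); o=measure(c)
    print(n,'board\n',o['board'].tolist(),ray(c,o['board'],.01).round(4).tolist())
    print('man',cv2.minAreaRect(o['man']),cv2.contourArea(o['man']))
    for d in o['dark']: print(d[1].tolist(),d[2])
    v=c['image'][:,:,::-1].copy(); cv2.drawContours(v,[o['man']],-1,(0,0,255),1); cv2.polylines(v,[o['board'].reshape(-1,1,2)],True,(255,0,0),1)
    x,y,w,h=cv2.boundingRect(o['board']); cv2.imwrite(f'pics/{n}m.png',cv2.resize(v[y-5:y+h+5,x-5:x+w+5],None,fx=3.5,fy=3.5,interpolation=0))
E
```

```text
top board
 [[358, 160], [366, 264], [228, 267], [227, 163]] [[0.6886, -0.2045, 0.01], [0.4248, -0.2273, 0.01], [0.3981, 0.1099, 0.01], [0.6613, 0.1309, 0.01]]
man ((331.9884033203125, 216.42483520507812), (46.60552978515625, 16.422176361083984), 81.25383758544922) 685.5
[293, 165, 1, 17, 17] [293. 173.]
[294, 185, 1, 20, 20] [294.  194.5]
[263, 186, 13, 44, 390] [268.9 207.6]
[319, 197, 11, 44, 142] [323.5 217.2]
[295, 208, 1, 20, 20] [295.  217.5]
[294, 229, 7, 36, 96] [296.4 248.3]
side board
 [[277, 189], [328, 281], [195, 308], [178, 203]] [[0.6594, 0.1285, 0.01], [0.686, -0.2112, 0.01], [0.424, -0.2334, 0.01], [0.3953, 0.1044, 0.01]]
man ((245.9449920654297, 255.55796813964844), (22.782649993896484, 57.62147903442383), 77.19573211669922) 1181.0
[221, 208, 44, 15, 304] [242.2 214.7]
[187, 238, 36, 10, 101] [202.7 242. ]
```

View pics/topm.png

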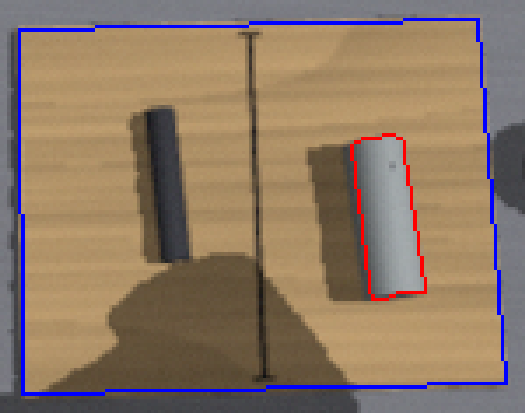

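View pics/sidem.png

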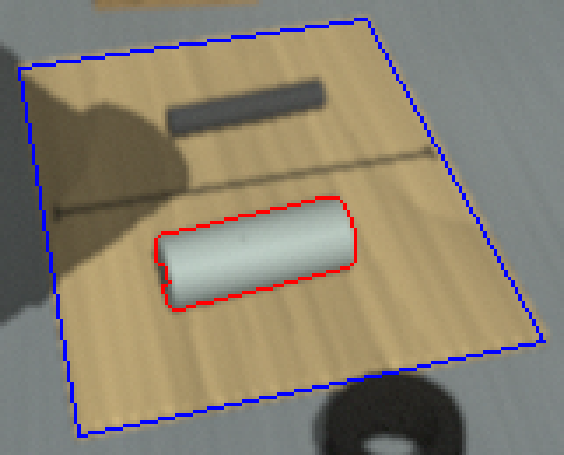

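```bash
cat > l.py <<'E'
from m import *
def linefit(c,a,b):
    # subpixel dark line samples between px a,b -> world points z=.01
    g=cv2.cvtColor(c['image'],cv2.COLOR_RGB2GRAY).astype(float)
    a,b=map(np.array,(a,b)); d=(b-a)/np.linalg.norm(b-a); n=np.array([-d[1],d[0]]); P=[]
    s=np.arange(-4,4.01,.25)
    for u in np.linspace(.04,.96,40):
        p=a+u*(b-a); q=(p+s[:,None]*n).astype(np.float32)
        v=cv2.remap(g.astype(np.float32),q[:,0],q[:,1],1).ravel()
        base=np.interp(s,[s[0],s[-1]],[v[:4].mean(),v[-4:].mean()]); w=np.clip(base-v-.35*(base-v).max(),0,None)
        if w.sum()>5: P.append(p+n*(w@s)/w.sum())
    P=np.array(P)
    vx,vy,x,y=cv2.fitLine(P.astype(np.float32),cv2.DIST_HUBER,0,.01,.01).ravel()
    e=np.array([[x,y]])+np.array([[-1],[1]])*np.array([vx,vy])*np.linalg.norm(b-a)/2
    return ray(c,e,.01)
def axisfit(c,cnt,z=.032,lo=.2,hi=.8):
    # midline of the silhouette sides
    p=cnt[:,0].astype(float); (cx,cy),wh,an=cv2.minAreaRect(cnt)
    t=np.radians(an if wh[0]>wh[1] else an+90); d=np.array([np.cos(t),np.sin(t)]); n=np.array([-d[1],d[0]]); L=max(wh)
    u=(p-[cx,cy])@d; v=(p-[cx,cy])@n; m=abs(u)<.32*L
    A=np.polyfit(u[m&(v>0)],v[m&(v>0)],1); B=np.polyfit(u[m&(v<0)],v[m&(v<0)],1); M=(A+B)/2
    e=np.array([[cx,cy]+uu*d+(M[0]*uu+M[1])*n for uu in(-L/2,L/2)])
    return ray(c,e,z), A[1]-B[1], (A,B), e
E
python3 - <<'E'
from l import *
for n,a,b in(('top',(293,165),(297,263)),('side',(188,243),(298,228))):
    c=r.capture(n); o=measure(c)
    L=linefit(c,a,b); M,w,_,e=axisfit(c,o['man'])
    an=lambda P:np.degrees(np.arctan2(*(P[np.argmax(P[:,0])]-P[np.argmin(P[:,0])])[[1,0]]))
    print(n,'line',L.round(4).tolist(),an(L),'man',M.round(4).tolist(),an(M),w,np.linalg.norm(M[1]-M[0]))
    mid=M.mean(0);lm=L.mean(0);t=np.radians(an(L)); print('perp offset',(mid-lm)[:2]@[-np.sin(t),np.cos(t)],'along',(mid-lm)[:2]@[np.cos(t),np.sin(t)], mid,lm, e.round(1).tolist())
E
```

```text
top line [[0.6694, -0.0374, 0.01], [0.4209, -0.0579, 0.01]] 4.712059269127464 man [[0.5921, -0.1293, 0.032], [0.4777, -0.1473, 0.032]] 8.966006623222095 15.047142992610576 0.11577985555963835
perp offset -0.08948688029140371 along -0.017600339078783812 [ 0.53492769 -0.1383141   0.032     ] [ 0.54511735 -0.04768384  0.01      ] [[329.1, 193.2], [335.3, 239.6]]
side line [[0.4132, -0.0583, 0.01], [0.6683, -0.0369, 0.01]] 4.792157411239922 man [[0.5942, -0.1249, 0.032], [0.4742, -0.146, 0.032]] 9.973509016095461 21.49152045428727 0.12183600585277247
perp offset -0.08693474728976383 along -0.013882878587706544 [ 0.5342024  -0.13541199  0.032     ] [ 0.54077409 -0.04762134  0.01      ] [[273.9, 248.5], [217.6, 262.3]]
```

Emit:
jog_arm([
  [1,0,0,0,-6.85],
  [1,0,0,0,-6.85],
  [1,0,0,0,-6.85],
  [1,0,0,0,-6.85],
  [1,0,0,0,-6.85],
  [1,0,0,0,-6.85],
  [1,0,0,0,-6.85],
  [1,0,0,0,-6.85],
  [1,0,0,0,-6.85],
  [1,0,0,0,-6.85],
  [1,0,0,0,-6.85],
  [1,0,0,0,0],
], squeeze=10)

```text
time_s: 1.3
tcp_pos: [0.2757, -0.6161, 0.2455]
eef_rot: [-90.0, 0.0, -170.2]
contact_force: [0.3, -0.0, -0.1]
gripper_width: 0.0128
```

```bash
cat > go.py <<'E'
import sys
from h import *
from scipy.spatial.transform import Rotation as Ro
def R_():
    a=r.get_state()['eef_rot']; return Ro.from_euler('xyz',a,degrees=True).as_matrix()
def to(X):
    s=r.get_state(); R=R_(); d=R.T@(np.array(X)-s['tcp_pos'])
    ex=R[:,0]; print('tcp',np.round(s['tcp_pos'],4),'yawx',round(np.degrees(np.arctan2(ex[1],ex[0])),2),'ydir',R[:,1].round(3),'F',np.round(s['contact_force'],2),'M',np.round(s['moment'],3),'w',round(s['gripper_width'],4),'t',round(s['time_s'],2),'\n tool d',d.round(4))
if __name__=='__main__': to([float(v) for v in sys.argv[1:4]])
E
python3 go.py 0.568 -0.131 0.10
```

```text
tcp [ 0.2757 -0.6161  0.2455] yawx -170.23 ydir [ 0.  0. -1.] F [ 0.29 -0.02 -0.12] M [ 0.006  0.142 -0.045] w 0.0128 t 1.3 
 tool d [-0.3704  0.1455 -0.4284]
```

Emit:
jog_arm([
  [1,-0.026,0,-0.03,0],
  [1,-0.026,0,-0.03,0],
  [1,-0.026,0,-0.03,0],
  [1,-0.026,0,-0.03,0],
  [1,-0.026,0,-0.03,0],
  [1,-0.026,0,-0.03,0],
  [1,-0.026,0,-0.03,0],
  [1,-0.026,0,-0.03,0],
  [1,-0.026,0,-0.03,0],
  [1,-0.026,0,-0.03,0],
  [1,-0.026,0,-0.03,0],
  [1,-0.026,0,-0.03,0],
])

```text
time_s: 2.3
tcp_pos: [0.525, -0.2078, 0.2459]
eef_rot: [-90.0, 0.0, -170.8]
contact_force: [0.6, -0.5, -1.0]
gripper_width: 0.0006
```

Emit:
jog_arm([
  [1,-0.019,0.02,-0.023,0],
  [1,-0.019,0.02,-0.023,0],
  [1,-0.02,0.03,-0.022,0],
  [1,0,0.03,0,0],
  [1,0,0.02,0,0],
  [1,0,0.015,0,0],
  [1,0,0,0,0],
])

```text
time_s: 2.88
tcp_pos: [0.568, -0.1331, 0.1075]
eef_rot: [-90.1, -0.3, -170.8]
contact_force: [-0.6, -0.7, -0.3]
gripper_width: 0.0006
```

```bash
python3 go.py 0.568 -0.131 0.08; python3 - <<'E'
from h import *
snap('top','t1.png')
c=snap('side','s1.png'); v=cv2.imread('pics/s1.png')[150:330,150:360]; cv2.imwrite('pics/s1c.png',cv2.resize(v,None,fx=3.5,fy=3.3))
E
```

```text
tcp [ 0.568  -0.1331  0.1075] yawx -170.77 ydir [-0.006  0.    -1.   ] F [-0.58 -0.73 -0.29] M [ 0.012  0.201 -0.036] w 0.0006 t 2.88 
 tool d [-0.0005  0.0275 -0.002 ]
```

View pics/t1.png

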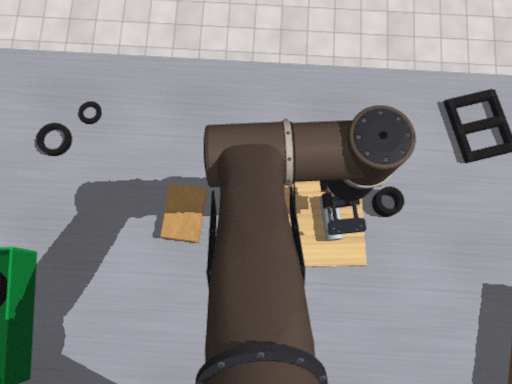

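View pics/s1c.png

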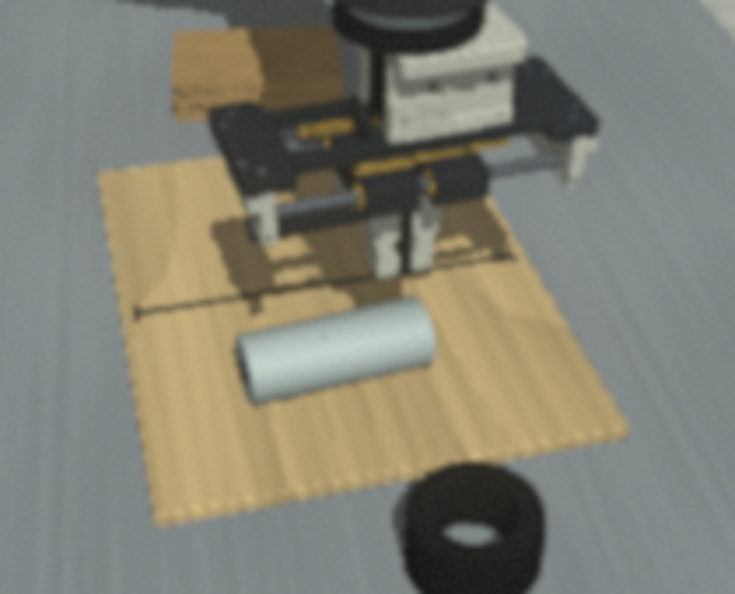

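The side view shows the closed fingers above the mandrel's far half, with the tips at about (400,270) in the crop. Now I'll descend to contact.

Emit:
jog_arm([
  [1,0,0.015,-0.002,0],
  [1,0,0.012,0,0],
  [1,0,0.004,0,0],
  [1,0,0.001,0,0],
  [1,0,0,0,0],
  [1,0,0,0,0],
  [1,0,0,0,0],
])

```text
time_s: 3.57
tcp_pos: [0.5704, -0.1315, 0.08]
eef_rot: [-90.0, 0.1, -170.6]
contact_force: [0.8, 0.4, -0.6]
gripper_width: 0.0006
```

```bash
python3 go.py 0.568 -0.131 0.073
```

```text
tcp [ 0.5704 -0.1315  0.08  ] yawx -170.55 ydir [ 0.002 -0.    -1.   ] F [ 0.81  0.45 -0.6 ] M [-0.053  0.156  0.024] w 0.0006 t 3.57 
 tool d [ 0.0023  0.007  -0.0009]
```

Emit:
jog_arm([
  [1,0,0.002,0,0],
  [1,0,0.001,0,0],
  [1,0,0.001,0,0],
  [1,0,0,0,0],
  [1,0,0,0,0],
])

```text
time_s: 3.98
tcp_pos: [0.5697, -0.1315, 0.0749]
eef_rot: [-90.0, -0.0, -170.5]
contact_force: [0.2, 1.0, 1.1]
gripper_width: 0.0006
```

Emit:
jog_arm([
  [1,0,0.001,0,0],
  [1,0,0.001,0,0],
  [1,0,0,0,0],
  [1,0,0,0,0],
])

```text
time_s: 4.32
tcp_pos: [0.5699, -0.1316, 0.0732]
eef_rot: [-90.0, 0.0, -170.5]
contact_force: [-0.7, 0.5, 3.5]
gripper_width: 0.0004
```

Emit:
jog_arm([
  [1,0,0.001,0,0],
  [1,0,0,0,0],
  [1,0,0,0,0],
])

```text
time_s: 4.57
tcp_pos: [0.5701, -0.1318, 0.073]
eef_rot: [-90.0, 0.0, -170.5]
contact_force: [-3.0, -0.6, 10.1]
gripper_width: 0.0006
```

Emit:
jog_arm([
  [1,0,0.001,0,0],
  [1,0,0,0,0],
  [1,0,0,0,0],
])

```text
time_s: 4.82
tcp_pos: [0.5703, -0.132, 0.0729]
eef_rot: [-89.9, 0.1, -170.5]
contact_force: [-3.8, -0.8, 16.3]
gripper_width: 0.0004
```

Emit:
jog_arm([
  [1,0,-0.0005,0,0],
  [1,0,0,0,1],
  [1,0,0,0,1],
  [1,0,0,0,1],
  [1,0,0,0,0],
  [1,0,0,0,0],
])

```text
time_s: 5.32
tcp_pos: [0.5701, -0.1319, 0.0729]
eef_rot: [-90.0, 0.1, -173.5]
contact_force: [-2.8, -0.9, 12.5]
gripper_width: 0.0001
```

```bash
python3 go.py 0.568 -0.131 0.073; python3 - <<'E'
from l import *
an=lambda P:np.degrees(np.arctan2(*(P[np.argmax(P[:,0])]-P[np.argmin(P[:,0])])[[1,0]]))
c=snap('side','s2.png'); o=measure(c); M,w,_,e=axisfit(c,o['man']); print(M.round(4).tolist(),an(M),w)
v=cv2.imread('pics/s2.png'); cv2.drawContours(v,[o['man']],-1,(0,0,255),1);v=v[150:330,150:360]; cv2.imwrite('pics/s2c.png',cv2.resize(v,None,fx=3.5,fy=3.3,interpolation=0))
E
```

```text
tcp [ 0.5701 -0.1319  0.0729] yawx -173.51 ydir [ 0.001 -0.001 -1.   ] F [-2.84 -0.94 12.48] M [-0.194  1.517  0.066] w 0.0001 t 5.32 
 tool d [ 0.002  -0.0001 -0.0011]
[[0.6115, -0.0997, 0.032], [0.4754, -0.156, 0.032]] 22.476448197306247 20.809546202109807
```

View pics/s2c.png

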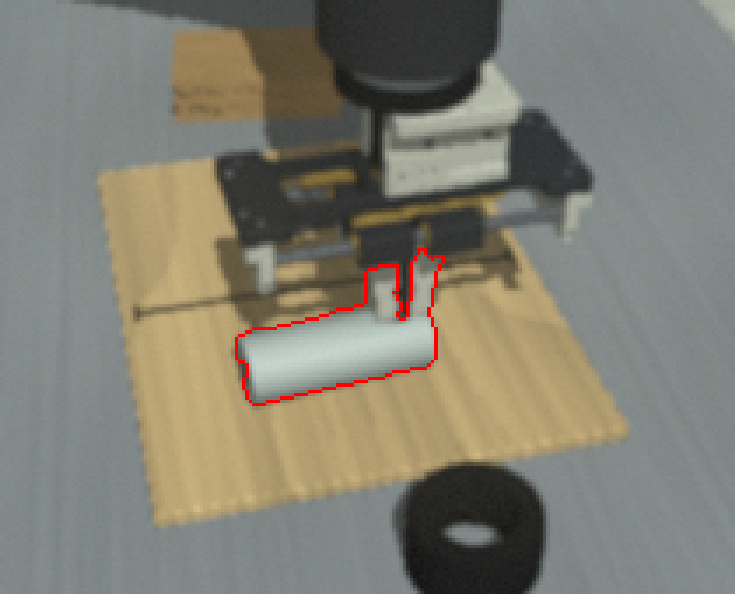

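```bash
cat > edge.py <<'E'
from m import *
def lower(im,c0,z=.02):
    o=measure(dict(image=im)); p=o['man'][:,0]
    xs=np.arange(p[:,0].min()+7,p[:,0].max()-7)
    # subpixel: S-channel transition alu->wood below
    S=cv2.cvtColor(im,cv2.COLOR_RGB2HSV)[:,:,1].astype(float); ys=[]
    for x in xs:
        y0=p[p[:,0]==x][:,1].max(); seg=S[y0-5:y0+6,x]; lo,hi=seg[:3].mean(),seg[-3:].mean(); t=(lo+hi)/2
        k=np.where((seg[:-1]<t)&(seg[1:]>=t))[0][-1]; ys.append(y0-5+k+(t-seg[k])/(seg[k+1]-seg[k]))
    k=np.polyfit(xs,ys,1); e=np.array([[xs[0],np.polyval(k,xs[0])],[xs[-1],np.polyval(k,xs[-1])]])
    W=ray(c0,e,z); d=W[1]-W[0]; return np.degrees(np.arctan2(d[1],d[0])),W[:,:2].round(4).tolist(),np.std(np.array(ys)-np.polyval(k,xs))
E
python3 - <<'E'
from edge import *
c=r.capture('side')
for f in('side0','s1','s2'): print(f,lower(cv2.imread(f'pics/{f}.png')[:,:,::-1].copy(),c))
E
```

```text
Traceback (most recent call last):
  File "edge.py", line 9, in lower
    k=np.where((seg[:-1]<t)&(seg[1:]>=t))[0][-1]; ys.append(y0-5+k+(t-seg[k])/(seg[k+1]-seg[k]))
      ~~~~~~~~~~~~~~~~~~~~~~~~~~~~~~~~~~~~~~^^^^
IndexError: index -1 is out of bounds for axis 0 with size 0
```

```bash
sed -i 's/    for x in xs:/    xs=[x for x in xs if (p[:,0]==x).any()]; good=[]\n    for x in xs:/; s/        k=np.where(\(.*\))\[0\]\[-1\]; ys/        kk=np.where(\1)[0]\n        if len(kk)==0: continue\n        k=kk[-1]; good.append(x); ys/; s/    k=np.polyfit(xs,ys,1)/    xs=np.array(good); k=np.polyfit(xs,ys,1)/' edge.py
python3 - <<'E'
from edge import *
c=r.capture('side')
for f in('side0','s1','s2'): print(f,lower(cv2.imread(f'pics/{f}.png')[:,:,::-1].copy(),c))
E
```

```text
side0 (np.float64(9.600494672696875), [[0.4868, -0.1624], [0.573, -0.1478]], np.float64(0.07333579236980602))
s1 (np.float64(9.426804256444159), [[0.4869, -0.1624], [0.573, -0.1481]], np.float64(0.0782996325952493))
s2 (np.float64(27.92844162925155), [[0.4861, -0.1698], [0.5833, -0.1182]], np.float64(10.237080285456534))
```

```bash
sed -i "s/    o=measure(dict(image=im)); p=o\['man'\]\[:,0\]/    o=measure(dict(image=im)); fm=cv2.drawContours(np.zeros(im.shape[:2],np.uint8),[o['man']],-1,1,-1); p=np.argwhere(fm)[:,::-1]/" edge.py
cat > le.py <<'E'
from edge import *
import sys
c=snap('side',sys.argv[1]+'.png'); print(lower(c['image'],c))
E
python3 - <<'E'
from edge import *
c=r.capture('side')
for f in('side0','s1','s2'): print(f,lower(cv2.imread(f'pics/{f}.png')[:,:,::-1].copy(),c))
E
```

```text
side0 (np.float64(9.656512667184034), [[0.4848, -0.1629], [0.573, -0.1479]], np.float64(0.08485691355768983))
s1 (np.float64(9.668262946413062), [[0.4848, -0.1629], [0.573, -0.1478]], np.float64(0.08890587377210002))
s2 (np.float64(9.469382718215535), [[0.4848, -0.163], [0.5773, -0.1475]], np.float64(0.09693892477259058))
```

The far-end twist slipped: the mandrel yaw went from 9.66° to 9.47°. Next I'll straddle it lengthwise, with one fingertip on top near each end, for a longer lever arm.

Emit:
jog_arm([
  [1,0,-0.01,0,0],
  [0.2,0,-0.012,0,0],
  [0.2,0.012,0,0,-1.5],
  [0.2,0.012,0,0,-1.5],
  [0.2,0.012,0,0,0],
  [0.2,0,0,0,0],
  [0.2,0,0,0,0],
])

```text
time_s: 6.1
tcp_pos: [0.5338, -0.1366, 0.0938]
eef_rot: [-90.0, 0.0, -170.6]
contact_force: [1.0, -0.3, 0.7]
gripper_width: 0.0351
```

```bash
python3 go.py 0.5345 -0.137 0.076; python3 le.py s3;python3 go.py 0.5345 -0.137 0.076; 
```

```text
tcp [ 0.5338 -0.1366  0.0938] yawx -170.59 ydir [ 0.  0. -1.] F [ 1.02 -0.32  0.74] M [-0.004  0.043 -0.009] w 0.0351 t 6.1 
 tool d [-0.0006  0.0178  0.0006]
(np.float64(9.673601480941882), [[0.4848, -0.163], [0.573, -0.1479]], np.float64(0.08850572933628066))
tcp [ 0.5344 -0.1365  0.0938] yawx -170.57 ydir [ 0.001 -0.    -1.   ] F [-0.11 -0.26 -0.18] M [ 0.058  0.036 -0.047] w 0.0388 t 6.15 
 tool d [0.     0.0178 0.0005]
```

View pics/s3.png

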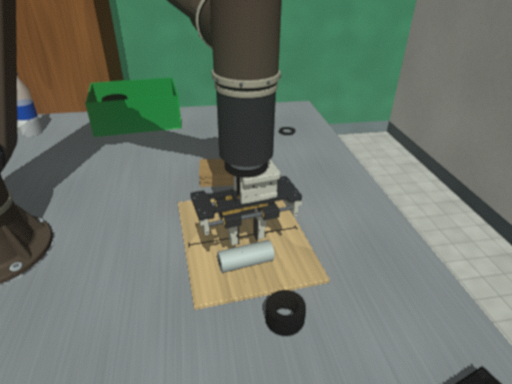

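Emit:
jog_arm([
  [0.2,0,0,0,0],
  [0.2,0,0,0,0],
  [0.2,0,0,0,0],
  [0.2,0,0.008,0,0],
  [0.2,0,0.006,0,0],
  [0.2,0,0.003,0,0],
  [0.2,0,0.002,0,0],
  [0.2,0,0.001,0,0],
  [0.2,0,0,0,0],
  [0.2,0,0,0,0],
])

```text
time_s: 6.98
tcp_pos: [0.5342, -0.1365, 0.0734]
eef_rot: [-90.0, 0.0, -170.5]
contact_force: [-0.3, -0.2, -0.3]
gripper_width: 0.0698
```

Emit:
jog_arm([
  [0.2,0,0.001,0,0],
  [0.2,0,0.001,0,0],
  [0.2,0,0,0,0],
  [0.2,0,0,0,0],
])

```text
time_s: 7.32
tcp_pos: [0.5345, -0.1369, 0.073]
eef_rot: [-89.9, 0.1, -170.5]
contact_force: [-3.6, -1.5, 13.5]
gripper_width: 0.0703
```

Emit:
jog_arm([
  [0.2,0,0,0,1],
  [0.2,0,0,0,1],
  [0.2,0,0,0,1],
  [0.2,0,0,0,0],
  [0.2,0,0,0,0],
])

```text
time_s: 7.73
tcp_pos: [0.5352, -0.1367, 0.073]
eef_rot: [-89.9, 0.1, -173.5]
contact_force: [-3.3, 0.1, 11.4]
gripper_width: 0.0701
```

```bash
python3 go.py 0.5345 -0.137 0.076; python3 le.py s4
```

```text
tcp [ 0.5352 -0.1367  0.073 ] yawx -173.49 ydir [ 0.002 -0.001 -1.   ] F [-3.34  0.09 11.4 ] M [-0.181  1.116  0.045] w 0.0701 t 7.73 
 tool d [ 0.0007 -0.003   0.0002]Traceback (most recent call last):
  File "le.py", line 3, in <module>
    c=snap('side',sys.argv[1]+'.png'); print(lower(c['image'],c))
                                             ~~~~~^^^^^^^^^^^^^^
  File "edge.py", line 3, in lower
    o=measure(dict(image=im)); fm=cv2.drawContours(np.zeros(im.shape[:2],np.uint8),[o['man']],-1,1,-1); p=np.argwhere(fm)[:,::-1]
  File "m.py", line 13, in measure
    cs,_=cv2.findContours(alu,0,2); out['man']=max(cs,key=cv2.contourArea)
                                               ~~~^^^^^^^^^^^^^^^^^^^^^^^^
ValueError: max() iterable argument is empty
```

```bash
python3 - <<'E'
s=open('m.py').read()
s=s.replace("    q=cv2.approx","    hull=np.array([[277,189],[328,281],[195,308],[178,203]]) if SIDE else np.array([[358,160],[366,264],[228,267],[227,163]])\n    hull=hull.reshape(-1,1,2)\n    q=cv2.approx").replace("from h import *","from h import *\nSIDE=1")
open('m.py','w').write(s)
E
cat > le.py <<'E'
from edge import *
import sys
c=r.capture('side')
for n in sys.argv[1:]:
    print(n,lower(cv2.imread(f'pics/{n}.png')[:,:,::-1].copy(),c))
n=sys.argv[-1]
v=cv2.imread(f'pics/{n}.png')[150:330,150:360]; cv2.imwrite(f'pics/{n}c.png',cv2.resize(v,None,fx=3.5,fy=3.3,interpolation=0))
E
python3 le.py s3 s4
```

```text
s3 (np.float64(9.673601480941882), [[0.4848, -0.163], [0.573, -0.1479]], np.float64(0.08850572933628066))
s4 (np.float64(6.721004090946094), [[0.485, -0.1606], [0.5747, -0.15]], np.float64(0.08777614515500795))
```

View pics/s4c.png

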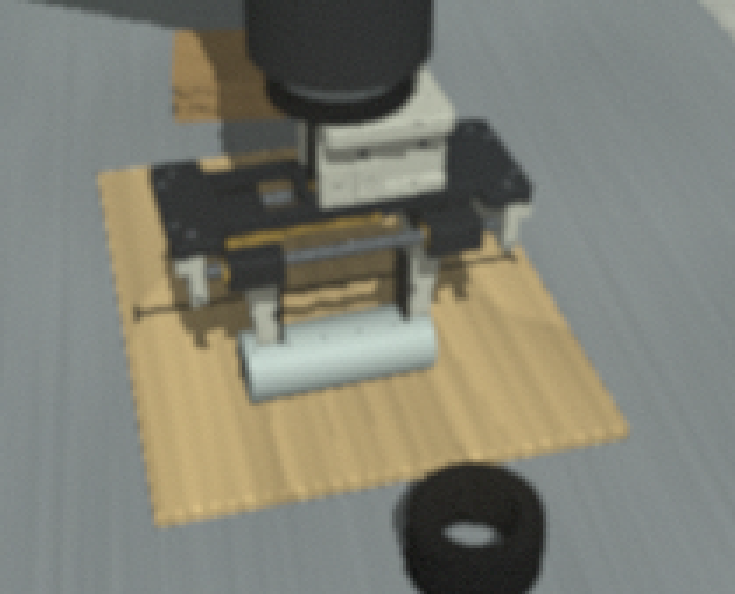

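Two-finger top contact holds: yaw went from 9.67° to 6.72° for a 3° turn. I'll turn the rest of the way, then do a first roll stroke.

Emit:
jog_arm([
  [0.2,0,0,0,1],
  [0.2,0,0,0,0.95],
  [0.2,0,0,0,0],
  [0.2,0,-0.0005,0,0],
  [0.2,0,0,-0.002,0],
  [0.2,0,0,-0.004,0],
  [0.2,0,0,-0.004,0],
  [0.2,0,0,-0.003,0],
  [0.2,0,0,-0.001,0],
  [0.2,0,0,0,0],
  [0.2,0,0,0,0],
])

```text
time_s: 8.75
tcp_pos: [0.5335, -0.1225, 0.073]
eef_rot: [-90.0, 0.1, -175.5]
contact_force: [-2.1, -0.3, 9.6]
gripper_width: 0.0702
```

```bash
python3 go.py 0.5345 -0.137 0.076; python3 -c "
from h import *
snap('side','s5.png')"; python3 le.py s4 s5
```

```text
tcp [ 0.5335 -0.1225  0.073 ] yawx -175.45 ydir [ 0.001 -0.    -1.   ] F [-2.07 -0.27  9.55] M [-0.088  1.055  0.061] w 0.0702 t 8.75 
 tool d [ 0.0002 -0.003   0.0145]
s4 (np.float64(6.721004090946094), [[0.485, -0.1606], [0.5747, -0.15]], np.float64(0.08777614515500795))
s5 (np.float64(6.7226235294473025), [[0.4859, -0.1528], [0.572, -0.1427]], np.float64(0.1524116104810132))
```

View pics/s5c.png

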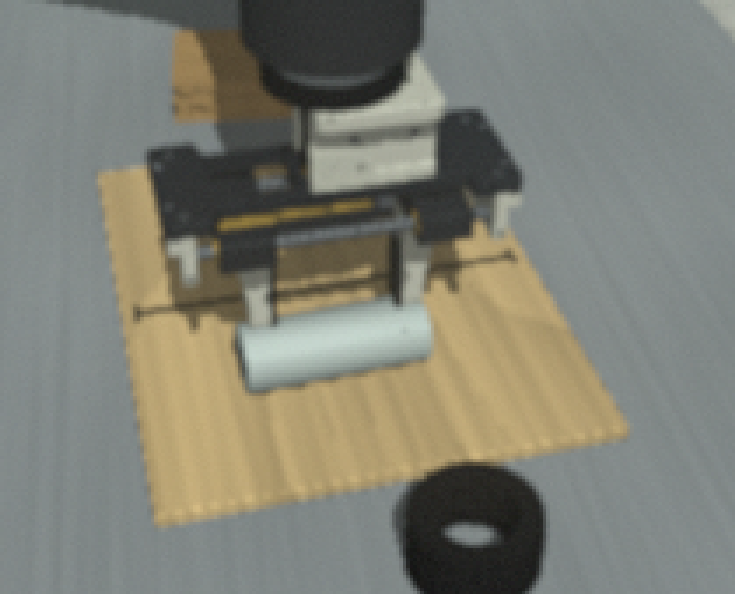

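Emit:
jog_arm([
  [0.2,0,0.001,0,0],
  [0.2,0,0,0,0],
  [0.2,0,0,0,0.7],
  [0.2,0,0,0,0.7],
  [0.2,0,0,0,0.6],
  [0.2,0,0,0,0],
  [0.2,0,0,0,0],
])

```text
time_s: 9.43
tcp_pos: [0.5343, -0.1228, 0.0729]
eef_rot: [-89.9, 0.2, -177.4]
contact_force: [-2.4, 1.4, 14.2]
gripper_width: 0.0703
```

```bash
python3 go.py 0.5345 -0.137 0.076; python3 -c "
from h import *
snap('side','s6.png')"; python3 le.py s5 s6
```

```text
tcp [ 0.5343 -0.1228  0.0729] yawx -177.42 ydir [ 0.003 -0.001 -1.   ] F [-2.36  1.39 14.18] M [-0.17   1.298  0.119] w 0.0703 t 9.43 
 tool d [ 0.0004 -0.0031  0.0142]
s5 (np.float64(6.7226235294473025), [[0.4859, -0.1528], [0.572, -0.1427]], np.float64(0.1524116104810132))
s6 (np.float64(4.888320209707145), [[0.486, -0.1513], [0.5738, -0.1438]], np.float64(0.12122166692287364))
```

View pics/s6c.png

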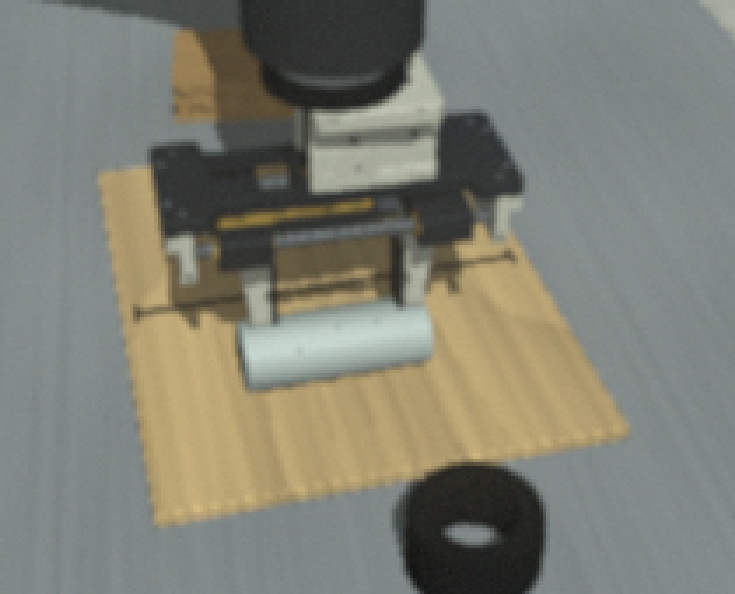

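Emit:
jog_arm([
  [0.2,0,-0.004,0,0],
  [0.2,0,-0.004,0,0],
  [0.2,0,0,0.008,-1.2],
  [0.2,0,0,0.007,-1],
  [0.2,0,0.004,0,0],
  [0.2,0,0.003,0,0],
  [0.2,0,0,0,0],
  [0.2,0,0,0,0],
])

```text
time_s: 10.2
tcp_pos: [0.5342, -0.1376, 0.0729]
eef_rot: [-90.0, 0.0, -175.3]
contact_force: [-2.4, -0.4, 13.7]
gripper_width: 0.0699
```

```bash
python3 go.py 0.5345 -0.137 0.076
```

```text
tcp [ 0.5342 -0.1376  0.0729] yawx -175.3 ydir [ 0.001 -0.001 -1.   ] F [-2.4  -0.43 13.71] M [-0.142  1.414 -0.028] w 0.0699 t 10.2 
 tool d [-0.0004 -0.0031 -0.0006]
```

Emit:
jog_arm([
  [0.2,0,-0.0007,0,0],
  [0.2,0,0,-0.002,0],
  [0.2,0,0,-0.004,0],
  [0.2,0,0,-0.005,0],
  [0.2,0,0,-0.005,0],
  [0.2,0,0,-0.005,0],
  [0.2,0,0,-0.004,0],
  [0.2,0,0,-0.003,0],
  [0.2,0,0,-0.002,0],
  [0.2,0,0,0,0],
  [0.2,0,0,0,0],
])

```text
time_s: 11.12
tcp_pos: [0.5314, -0.1072, 0.073]
eef_rot: [-90.0, 0.0, -175.3]
contact_force: [-1.6, 0.0, 7.9]
gripper_width: 0.0698
```

```bash
python3 go.py 0.5345 -0.137 0.076; python3 -c "
from h import *
snap('side','s7.png')"; python3 le.py s6 s7
```

```text
tcp [ 0.5314 -0.1072  0.073 ] yawx -175.3 ydir [ 0. -0. -1.] F [-1.55  0.04  7.94] M [-0.072  0.943 -0.042] w 0.0698 t 11.12 
 tool d [-0.0007 -0.003   0.0299]
s6 (np.float64(4.888320209707145), [[0.486, -0.1513], [0.5738, -0.1438]], np.float64(0.12122166692287364))
s7 (np.float64(4.801172042312433), [[0.4836, -0.1359], [0.5705, -0.1286]], np.float64(0.12898200916233854))
```

View pics/s7c.png

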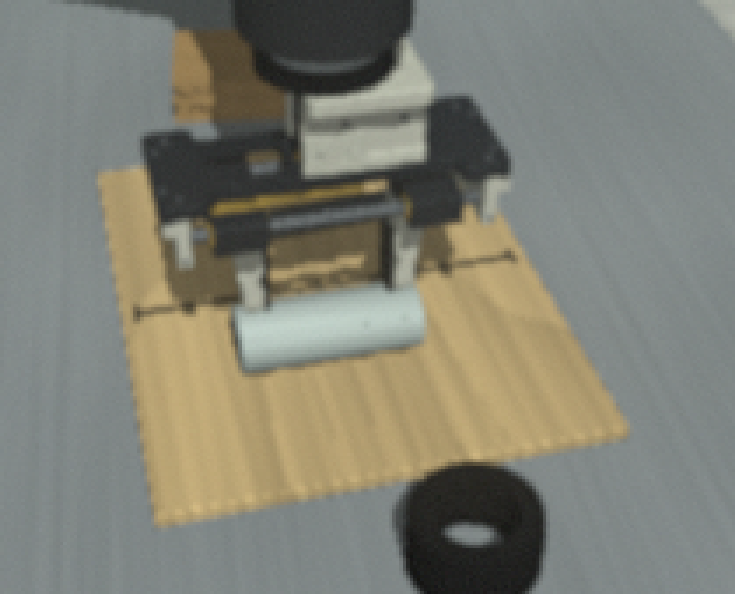

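Emit:
jog_arm([
  [0.2,0,-0.003,0,0],
  [0.2,0,-0.003,0,0],
  [0.2,0,0,0.008,0],
  [0.2,0,0,0.007,0],
  [0.2,0,0.003,0,0],
  [0.2,0,0.003,0,0],
  [0.2,0,0,0,0],
  [0.2,0,0,0,0],
])

```text
time_s: 11.88
tcp_pos: [0.5327, -0.123, 0.073]
eef_rot: [-90.0, 0.0, -175.3]
contact_force: [-2.3, 0.4, 8.4]
gripper_width: 0.0702
```

Emit:
jog_arm([
  [0.2,0,0,-0.002,0],
  [0.2,0,0,-0.004,0],
  [0.2,0,0,-0.005,0],
  [0.2,0,0,-0.005,0],
  [0.2,0,0,-0.005,0],
  [0.2,0,0,-0.004,0],
  [0.2,0,0,-0.003,0],
  [0.2,0,0,-0.002,0],
  [0.2,0,0,0,0],
  [0.2,0,0,0,0],
])

```text
time_s: 12.72
tcp_pos: [0.53, -0.0928, 0.073]
eef_rot: [-90.0, -0.0, -175.3]
contact_force: [-2.8, -0.2, 8.8]
gripper_width: 0.07
```

Emit:
jog_arm([
  [0.2,0,-0.003,0,0],
  [0.2,0,-0.003,0,0],
  [0.2,0,0,0.008,0],
  [0.2,0,0,0.007,0],
  [0.2,0,0.003,0,0],
  [0.2,0,0.003,0,0],
  [0.2,0,0,0,0],
  [0.2,0,0,0,0],
])

```text
time_s: 13.38
tcp_pos: [0.5315, -0.1081, 0.073]
eef_rot: [-90.0, 0.0, -175.3]
contact_force: [-1.2, -0.9, 9.4]
gripper_width: 0.0703
```

```bash
python3 go.py 0.5345 -0.137 0.076; python3 -c "
from h import *
snap('side','s8.png')"; python3 le.py s7 s8
```

```text
tcp [ 0.5315 -0.1081  0.073 ] yawx -175.3 ydir [ 0.    -0.001 -1.   ] F [-1.18 -0.85  9.41] M [-0.06   0.926 -0.059] w 0.0703 t 13.38 
 tool d [-0.0006 -0.003   0.0291]
s7 (np.float64(4.801172042312433), [[0.4836, -0.1359], [0.5705, -0.1286]], np.float64(0.12898200916233854))
s8 (np.float64(5.016812745267011), [[0.483, -0.1206], [0.5736, -0.1126]], np.float64(0.1451085731856899))
```

View pics/s8c.png

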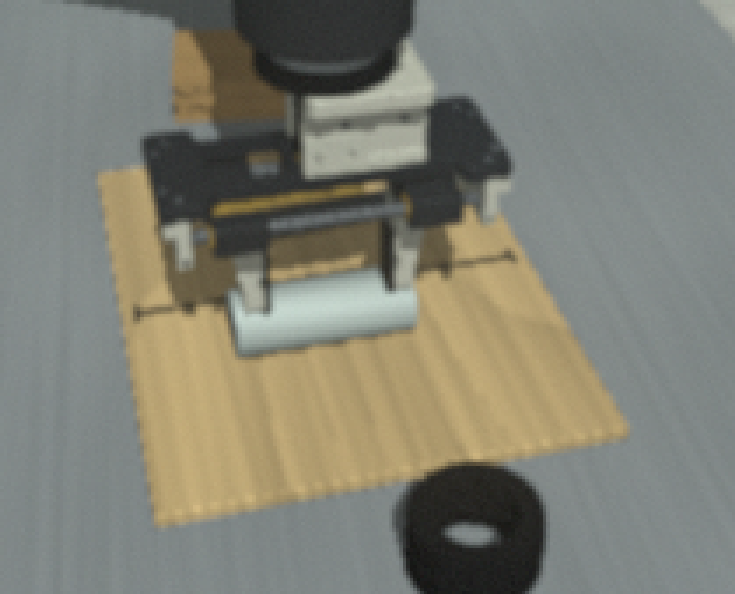

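Emit:
jog_arm([
  [0.2,0,0,-0.002,0],
  [0.2,0,0,-0.004,0],
  [0.2,0,0,-0.005,0],
  [0.2,0,0,-0.005,0],
  [0.2,0,0,-0.005,0],
  [0.2,0,0,-0.005,0],
  [0.2,0,0,-0.003,0],
  [0.2,0,0,-0.002,0],
  [0.2,0,0,-0.001,0],
  [0.2,0,0,0,0],
])

```text
time_s: 14.32
tcp_pos: [0.5286, -0.0758, 0.073]
eef_rot: [-90.0, -0.0, -175.3]
contact_force: [-2.5, -0.6, 9.6]
gripper_width: 0.0703
```

Emit:
jog_arm([
  [0.2,0,-0.003,0,0],
  [0.2,0,-0.003,0,0],
  [0.2,0,0,0.008,0],
  [0.2,0,0,0.007,0],
  [0.2,0,0.003,0,0],
  [0.2,0,0.003,0,0],
  [0.2,0,0,0,0],
  [0.2,0,0,0,0],
])

```text
time_s: 14.98
tcp_pos: [0.5301, -0.0911, 0.073]
eef_rot: [-90.0, 0.0, -175.3]
contact_force: [-2.3, -0.1, 9.2]
gripper_width: 0.0701
```

Emit:
jog_arm([
  [0.2,0,0,-0.002,0],
  [0.2,0,0,-0.004,0],
  [0.2,0,0,-0.005,0],
  [0.2,0,0,-0.005,0],
  [0.2,0,0,-0.005,0],
  [0.2,0,0,-0.004,0],
  [0.2,0,0,-0.003,0],
  [0.2,0,0,-0.002,0],
  [0.2,0,0,0,0],
  [0.2,0,0,0,0],
])

```text
time_s: 15.82
tcp_pos: [0.5274, -0.0609, 0.073]
eef_rot: [-90.0, -0.0, -175.3]
contact_force: [-3.3, -0.3, 9.8]
gripper_width: 0.0701
```

```bash
python3 go.py 0.5345 -0.137 0.076; python3 -c "
from h import *
snap('side','s9.png')"; python3 le.py s8 s9
```

```text
tcp [ 0.5274 -0.0609  0.073 ] yawx -175.28 ydir [-0. -0. -1.] F [-3.28 -0.3   9.84] M [-0.059  1.299 -0.028] w 0.0701 t 15.82 
 tool d [-0.0009 -0.003   0.0765]
s8 (np.float64(5.016812745267011), [[0.483, -0.1206], [0.5736, -0.1126]], np.float64(0.1451085731856899))
s9 (np.float64(5.0261789083619615), [[0.4819, -0.0888], [0.5662, -0.0814]], np.float64(0.10800163347627627))
```

View pics/s9c.png

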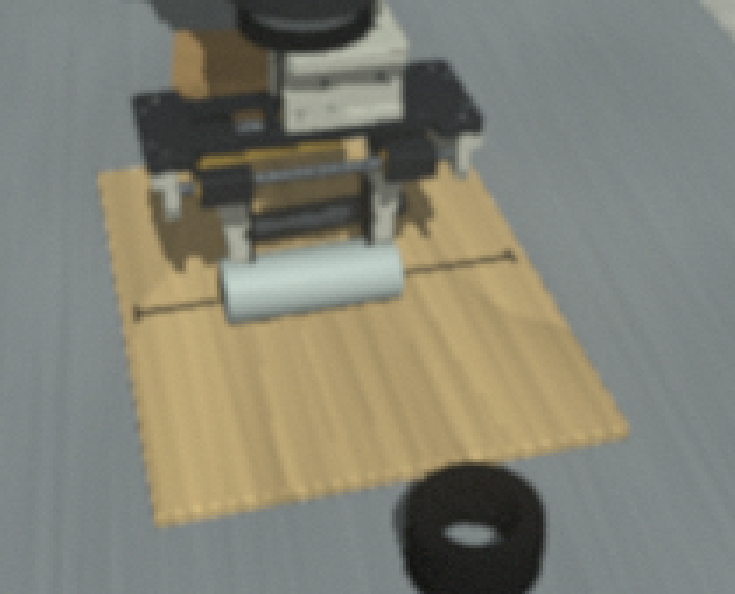

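Emit:
jog_arm([
  [0.2,0,-0.003,0,0],
  [0.2,0,-0.003,0,0],
  [0.2,0,0,0.008,0],
  [0.2,0,0,0.007,0],
  [0.2,0,0.003,0,0],
  [0.2,0,0.003,0,0],
  [0.2,0,0,0,0],
  [0.2,0,0,0,0],
])

```text
time_s: 16.58
tcp_pos: [0.5289, -0.0762, 0.073]
eef_rot: [-90.0, 0.0, -175.3]
contact_force: [-2.4, 0.2, 8.6]
gripper_width: 0.0698
```

Emit:
jog_arm([
  [0.2,0,0,-0.002,0],
  [0.2,0,0,-0.004,0],
  [0.2,0,0,-0.005,0],
  [0.2,0,0,-0.005,0],
  [0.2,0,0,-0.004,0],
  [0.2,0,0,-0.003,0],
  [0.2,0,0,-0.001,0],
  [0.2,0,0,0,0],
  [0.2,0,0,0,0],
])

```text
time_s: 17.33
tcp_pos: [0.5267, -0.0519, 0.0731]
eef_rot: [-90.0, -0.0, -175.3]
contact_force: [-4.1, 0.7, 9.8]
gripper_width: 0.0699
```

```bash
python3 go.py 0.5345 -0.137 0.076; python3 -c "
from h import *
snap('side','s10.png')
snap('top','t10.png')"; python3 le.py s9 s10
```

```text
tcp [ 0.5267 -0.0519  0.0731] yawx -175.28 ydir [-0. -0. -1.] F [-4.08  0.66  9.82] M [-0.044  1.243 -0.053] w 0.0699 t 17.33 
 tool d [-0.0008 -0.0029  0.0854]
s9 (np.float64(5.0261789083619615), [[0.4819, -0.0888], [0.5662, -0.0814]], np.float64(0.10800163347627627))
s10 (np.float64(4.973388908029583), [[0.4808, -0.0768], [0.5661, -0.0694]], np.float64(0.1041316300611776))
```

View pics/s10c.png

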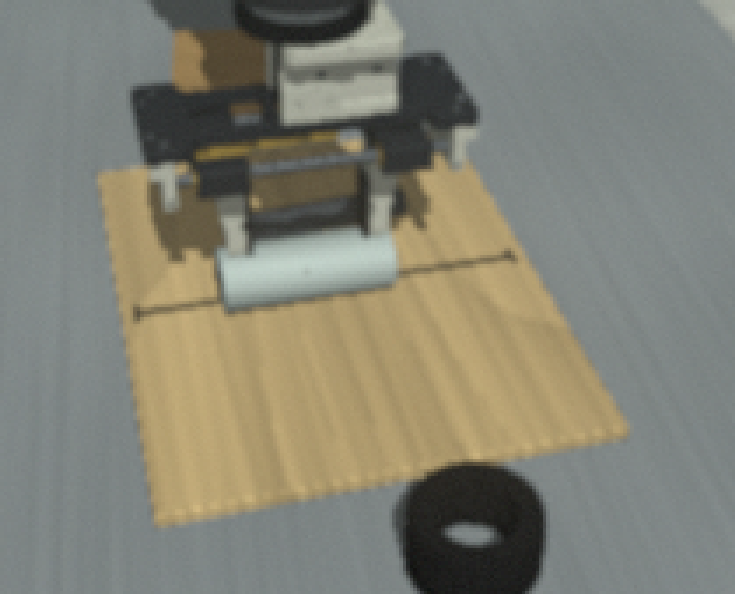

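View pics/t10.png

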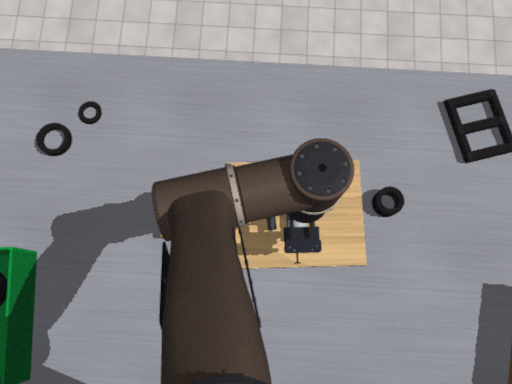

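Emit:
jog_arm([
  [0.2,0,-0.005,0,0],
  [0.2,0,-0.02,0,0],
  [0.2,0,-0.04,0,0],
  [0.2,0,-0.04,0,0],
  [0.2,0,-0.02,0.03,0],
  [0.2,0.01,0,0.04,0],
  [0.2,0.01,0,0.04,0],
  [0.2,0.01,0,0.04,0],
  [0.2,0.01,0,0.04,0],
  [0.2,0.01,0,0.04,0],
  [0.2,0.01,0,0.04,0],
  [0.2,0.01,0,0.04,0],
])

```text
time_s: 18.48
tcp_pos: [0.4817, -0.3683, 0.1974]
eef_rot: [-90.0, -0.0, -175.3]
contact_force: [1.1, 1.4, -0.6]
gripper_width: 0.0704
```

Emit:
jog_arm([
  [0.2,0.02,0,0.035,0],
  [0.2,0.02,0,0.035,0],
  [0.2,0.02,0,0.03,0],
  [0.2,0,0,0,0],
  [0.2,0,0,0,0],
])

```text
time_s: 18.9
tcp_pos: [0.4293, -0.4726, 0.1966]
eef_rot: [-90.1, -0.1, -175.5]
contact_force: [0.1, 1.8, 0.1]
gripper_width: 0.0701
```

```bash
python3 go.py 0.5345 -0.137 0.076; cat > fin.py <<'E'
import sys, m
from l import *
from edge import lower
an=lambda P:np.degrees(np.arctan2(*(P[np.argmax(P[:,0])]-P[np.argmin(P[:,0])])[[1,0]]))
tag=sys.argv[1]
for n,segs in(('top',(((293,165),(297,263)),)),('side',(((188,243),(298,228)),))):
    c=snap(n,f'{n}{tag}.png'); m.SIDE=n=='side'
    o=measure(c); M,w,AB,e=axisfit(c,o['man'])
    # line ends only: from initial clean picture (board fixed)
    c0=dict(c); c0['image']=cv2.imread(f'pics/{n}0.png')[:,:,::-1].copy(); L=linefit(c0,*segs[0])
    t=np.radians(an(L)); lm=L.mean(0); mid=M.mean(0)
    print(n,'yaw man',an(M),'line',an(L),'perp',(mid-lm)[:2]@[-np.sin(t),np.cos(t)],'along',(mid-lm)[:2]@[np.cos(t),np.sin(t)],'w',w,mid)
    v=c['image'][:,:,::-1].copy(); cv2.drawContours(v,[o['man']],-1,(0,0,255),1); x,y,w,h=cv2.boundingRect(o['board']); cv2.imwrite(f'pics/{n}{tag}c.png',cv2.resize(v[y-5:y+h+5,x-5:x+w+5],None,fx=3.5,fy=3.5,interpolation=0))
E
python3 fin.py a
```

```text
tcp [ 0.4293 -0.4726  0.1966] yawx -175.51 ydir [-0.001  0.001 -1.   ] F [0.08 1.8  0.05] M [0.088 0.07  0.016] w 0.0701 t 18.9 
 tool d [-0.1313  0.1208 -0.3263]
top yaw man 5.837991115885116 line 4.707615046562142 perp -0.006193542051294654 along -0.016376222891007253 w 15.896636851520576 [ 0.52989172 -0.05515429  0.032     ]
side yaw man 52.61638090274439 line 4.794586471106567 perp -0.1635697684768395 along -0.07651413111085224 w 3.9158446704720298 [ 0.48363278 -0.21665173  0.032     ]
```

View pics/topac.png

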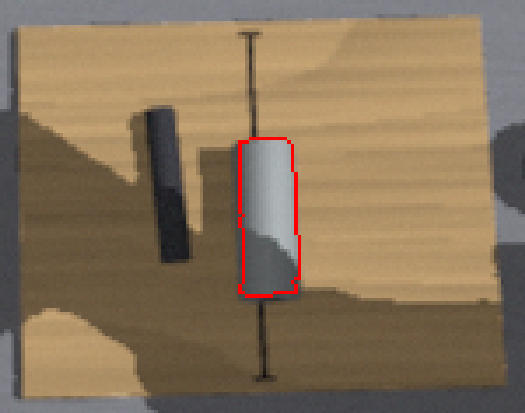

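View pics/sideac.png

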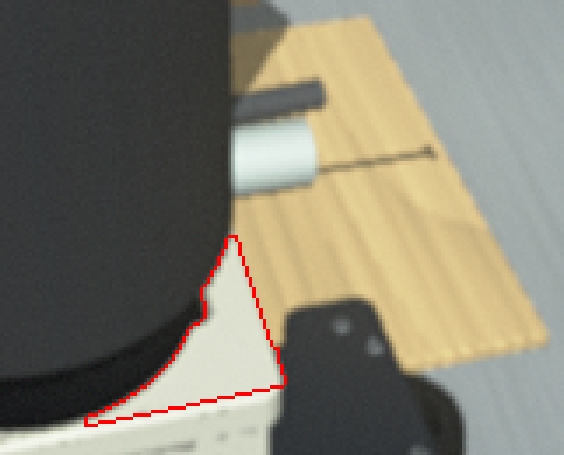

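The top view puts the mandrel about 6 mm short of the line; its contour spans crop columns 243–298 and the line is at about 257. The hand hides it in the side view, so I'll retreat further to get clean measurements.

Emit:
jog_arm([
  [0.2,0.028,-0.01,0.028,0],
  [0.2,0.028,-0.01,0.028,0],
  [0.2,0.028,-0.01,0.028,0],
  [0.2,0.028,-0.01,0.028,0],
  [0.2,0.028,0,0.028,0],
  [0.2,0,0,0,0],
  [0.2,0,0,0,0],
])

```text
time_s: 19.58
tcp_pos: [0.3023, -0.6224, 0.2373]
eef_rot: [-90.0, -0.0, -175.4]
contact_force: [0.3, 1.2, -0.4]
gripper_width: 0.0697
```

```bash
python3 go.py 0.5345 -0.137 0.076; python3 fin.py b
```

```text
tcp [ 0.3023 -0.6224  0.2373] yawx -175.38 ydir [-0.  0. -1.] F [ 0.25  1.22 -0.41] M [0.123 0.064 0.031] w 0.0697 t 19.58 
 tool d [-0.2706  0.1615 -0.4651]
top yaw man 4.08549203968738 line 4.707615046562142 perp -0.00568125501254105 along -0.016363500220229203 w 14.860360360360357 [ 0.52986236 -0.05464269  0.032     ]
side yaw man 9.390330509287482 line 4.794586471106567 perp -0.0044652430566780674 along -0.01898727045052908 w 19.215784256265305 [ 0.52765979 -0.05329564  0.032     ]
```

View pics/topbc.png

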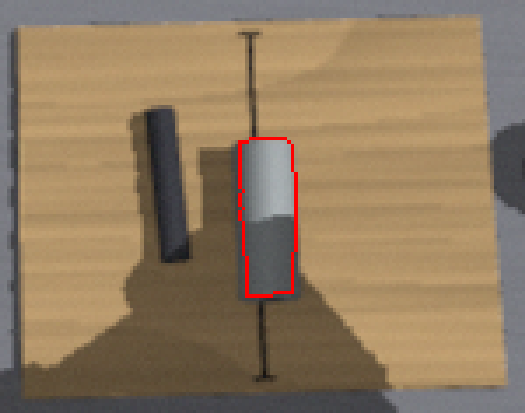

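View pics/sidebc.png

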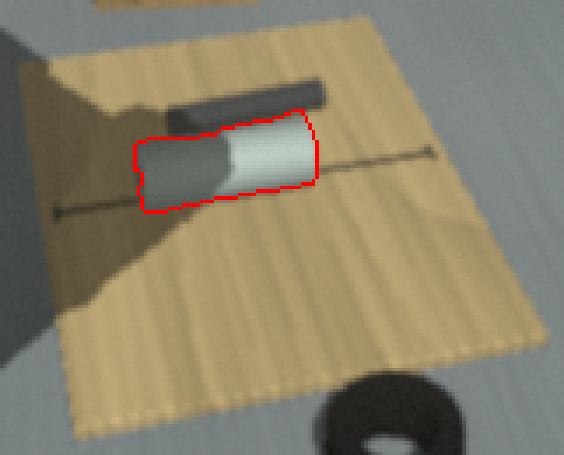

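```bash
cat > tan.py <<'E'
import sys
from l import *
an=lambda P:np.degrees(np.arctan2(*(P[np.argmax(P[:,0])]-P[np.argmin(P[:,0])])[[1,0]]))
def rays(c,p):
    f=c['image'].shape[0]/2/np.tan(np.radians(c['vfov'])/2); R=np.array(c['R'])
    d=np.c_[(p[:,0]-c['cx'])/f,(p[:,1]-c['cy'])/f,np.ones(len(p))]@R
    return -R.T@np.array(c['t']),d
def run(c,c0,n,pt,span):
    L=linefit(c0,*{'top':((293,165),(297,263)),'side':((188,243),(298,228))}[n]); t=np.radians(an(L)); lm=L.mean(0)
    a=np.array([np.cos(t),np.sin(t),0]); b=np.array([-np.sin(t),np.cos(t),0])
    S=cv2.cvtColor(c['image'],cv2.COLOR_RGB2HSV)[:,:,1].astype(float)
    res={}
    for sg in(-1,1):
        P=[]
        for k in span:
            if n=='top': y=k; x0=pt; seg=S[y,x0:x0+18*sg:sg]
            else: x=k; y0=int(round(pt[1]+(k-pt[0])*pt[2])); seg=S[y0:y0+18*sg:sg,x]
            m=seg[:4].mean(); hi=np.median(seg[-5:]); th=(m+hi)/2
            w=np.where((seg[:-1]<th)&(seg[1:]>=th))[0]
            if hi-m<30 or len(w)==0: continue
            q=w[0]+(th-seg[w[0]])/(seg[w[0]+1]-seg[w[0]])
            P.append((x0+sg*q,y) if n=='top' else (x,y0+sg*q))
        P=np.array(P)
        if len(P)<8: print(n,sg,'few');continue
        o,d=rays(c,P)
        # 2D plane (b,z): tangent solve for axis s at z=.032
        o2=np.array([(o-lm)@b,o[2]]); d2=np.c_[d@b,d[:,2]]; d2/=np.linalg.norm(d2,axis=1)[:,None]
        # ray at z=.032 -> s0 ; axis s = s0 + side*.022/|dz|
        s0=o2[0]+d2[:,0]*(.032-o2[1])/d2[:,1]
        far=-sg  # top: right = -y ; side: down = -y -> sg=+1 edge lies at -y
        side=1 if sg>0 else -1
        s=s0+side*.022/abs(d2[:,1])
        u=np.array([(o+dd*((.032-o[2])/dd[2])-lm)@a for dd in d])
        k=np.polyfit(u,s,1); rr=s-np.polyval(k,u); g=abs(rr)<2*rr.std(); k=np.polyfit(u[g],s[g],1)
        res[sg]=k; print(n,'edge',sg,'N',g.sum(),'perp@mid(mm)',round(1e3*np.polyval(k,u.mean()),2),'yaw err deg',round(np.degrees(np.arctan(k[0])),2),'std mm',round(1e3*rr[g].std(),2), 'u',u.min().round(3),u.max().round(3))
def load(n,f):
    c=r.capture(n) if f is None else None
    return c
if __name__=='__main__':
    tag=sys.argv[1]; ptx=int(sys.argv[2]); sx,sy=int(sys.argv[3]),int(sys.argv[4])
    for n in('top','side'):
        c=r.capture(n); c['image']=cv2.imread(f'pics/{n}{tag}.png')[:,:,::-1].copy()
        c0=dict(c); c0['image']=cv2.imread(f'pics/{n}0.png')[:,:,::-1].copy()
        if n=='top': run(c,c0,n,ptx,range(202,237))
        else: run(c,c0,n,(sx,sy,-.17),range(sx-20,sx+21))
E
python3 tan.py 0 332 246 255; echo; python3 tan.py b 299 237 230;  python3 tan.py a 299 237 230
```

```text
top edge -1 N 32 perp@mid(mm) -87.28 yaw err deg 5.05 std mm 0.19 u -0.067 0.018
top edge 1 N 34 perp@mid(mm) -87.3 yaw err deg 4.96 std mm 0.14 u -0.068 0.017
side edge -1 N 41 perp@mid(mm) -86.47 yaw err deg 4.7 std mm 0.16 u -0.056 0.033
side edge 1 N 39 perp@mid(mm) -87.11 yaw err deg 4.93 std mm 0.21 u -0.069 0.015

top edge -1 N 34 perp@mid(mm) -4.3 yaw err deg 0.61 std mm 0.21 u -0.064 0.02
top edge 1 N 33 perp@mid(mm) -3.77 yaw err deg -0.78 std mm 0.38 u -0.066 0.019
side -1 few
side edge 1 N 39 perp@mid(mm) -4.28 yaw err deg 0.51 std mm 0.41 u -0.072 0.017
top edge -1 N 32 perp@mid(mm) -4.42 yaw err deg 0.41 std mm 0.18 u -0.064 0.02
top edge 1 N 33 perp@mid(mm) -4.2 yaw err deg -0.08 std mm 0.32 u -0.065 0.019
side -1 few
side edge 1 N 20 perp@mid(mm) -3.92 yaw err deg -0.21 std mm 0.39 u -0.026 0.017
```

Both views agree: the mandrel is 4.2 mm short of the line, with yaw error about 0.2°. I need one more short stroke of 8.4 mm at the fingertip.

```bash
python3 go.py 0.5283 -0.0573 0.10
```

```text
tcp [ 0.3039 -0.6214  0.2378] yawx -175.19 ydir [ 0. -0. -1.] F [ 0.55 -0.64  0.37] M [-0.009  0.074 -0.029] w 0.0697 t 19.98 
 tool d [-0.2709  0.1378 -0.5433]
```

Emit:
jog_arm([
  [0.2,-0.018,0,-0.036,0],
  [0.2,-0.018,0,-0.036,0],
  [0.2,-0.018,0,-0.036,0],
  [0.2,-0.018,0,-0.036,0],
  [0.2,-0.018,0,-0.036,0],
  [0.2,-0.018,0,-0.036,0],
  [0.2,-0.018,0,-0.036,0],
  [0.2,-0.018,0,-0.036,0],
  [0.2,-0.018,0,-0.036,0],
  [0.2,-0.018,0,-0.036,0],
  [0.2,-0.018,0,-0.036,0],
  [0.2,-0.018,0,-0.036,0],
])

```text
time_s: 20.98
tcp_pos: [0.4831, -0.1715, 0.2382]
eef_rot: [-90.0, 0.1, -175.2]
contact_force: [0.6, 0.3, 0.7]
gripper_width: 0.0701
```

Emit:
jog_arm([
  [0.2,-0.02,0,-0.035,0],
  [0.2,-0.02,0,-0.035,0],
  [0.2,-0.015,0.02,-0.03,0],
  [0.2,0,0.04,-0.01,0],
  [0.2,0,0.04,0,0],
  [0.2,0,0.03,0,0],
  [0.2,0,0.008,0,0],
  [0.2,0,0,0,0],
  [0.2,0,0,0,0],
])

```text
time_s: 21.73
tcp_pos: [0.5293, -0.0596, 0.1008]
eef_rot: [-90.0, 0.0, -175.3]
contact_force: [0.8, -0.7, 1.0]
gripper_width: 0.0703
```

```bash
python3 go.py 0.5283 -0.0573 0.073
```

```text
tcp [ 0.5293 -0.0596  0.1008] yawx -175.25 ydir [ 0.001 -0.    -1.   ] F [ 0.82 -0.74  0.97] M [ 0.056  0.041 -0.038] w 0.0703 t 21.73 
 tool d [ 0.0008  0.0278 -0.0024]
```

Emit:
jog_arm([
  [0.2,0,0.012,-0.001,0],
  [0.2,0,0.01,0,0],
  [0.2,0,0.004,0,0],
  [0.2,0,0.001,0,0],
  [0.2,0,0,0,0],
  [0.2,0,0,0,0],
])

```text
time_s: 22.23
tcp_pos: [0.5288, -0.0587, 0.0734]
eef_rot: [-90.0, 0.1, -175.3]
contact_force: [0.2, -0.8, -0.4]
gripper_width: 0.0701
```

Emit:
jog_arm([
  [0.2,0,0.001,0,0],
  [0.2,0,0,0,0],
  [0.2,0,0,0,0],
])

```text
time_s: 22.48
tcp_pos: [0.5289, -0.0588, 0.073]
eef_rot: [-90.0, 0.1, -175.3]
contact_force: [-1.3, -0.6, 10.2]
gripper_width: 0.07
```

Contact force is 10 N. Easing off slightly and rolling 8.4 mm.

Emit:
jog_arm([
  [0.2,0,-0.0003,0,0],
  [0.2,0,0,-0.001,0],
  [0.2,0,0,-0.002,0],
  [0.2,0,0,-0.002,0],
  [0.2,0,0,-0.002,0],
  [0.2,0,0,-0.001,0],
  [0.2,0,0,-0.0004,0],
  [0.2,0,0,0,0],
  [0.2,0,0,0,0],
  [0.2,0,0,0,0],
])

```text
time_s: 23.32
tcp_pos: [0.5281, -0.0503, 0.0731]
eef_rot: [-90.0, 0.1, -175.3]
contact_force: [-2.4, -0.6, 6.7]
gripper_width: 0.0701
```

```bash
python3 go.py 0.5283 -0.0573 0.073; python3 -c "
from h import *
snap('side','sidec.png');snap('top','topc.png')"; python3 tan.py c 296 237 228; python3 tan.py 10 296 237 230
```

```text
tcp [ 0.5281 -0.0503  0.0731] yawx -175.27 ydir [ 0.001 -0.    -1.   ] F [-2.4  -0.64  6.68] M [-0.038  0.983 -0.032] w 0.0701 t 23.32 
 tool d [0.0004 0.0001 0.007 ]
top edge -1 N 22 perp@mid(mm) 5.71 yaw err deg -11.37 std mm 2.86 u -0.064 -0.005
top 1 few
side -1 few
side edge 1 N 40 perp@mid(mm) 0.02 yaw err deg 0.25 std mm 0.46 u -0.071 0.018[ WARN:0@1.173] global loadsave.cpp:275 findDecoder imread_('pics/top10.png'): can't open/read file: check file path/integrity
Traceback (most recent call last):
  File "tan.py", line 42, in <module>
    c=r.capture(n); c['image']=cv2.imread(f'pics/{n}{tag}.png')[:,:,::-1].copy()
                               ~~~~~~~~~~~~~~~~~~~~~~~~~~~~~~~~^^^^^^^^^^
TypeError: 'NoneType' object is not subscriptable
```

Perpendicular offset is 0.02 mm with yaw error 0.25°. I'll lift straight up, retreat and check with a clear view.

Emit:
jog_arm([
  [0.2,0,-0.003,0,0],
  [0.2,0,-0.01,0,0],
  [0.2,0,-0.03,0,0],
  [0.2,0,-0.04,0,0],
  [0.2,0,-0.04,0.02,0],
  [0.2,0.015,-0.03,0.025,0],
  [0.2,0.018,0,0.036,0],
  [0.2,0.018,0,0.036,0],
  [0.2,0.018,0,0.036,0],
  [0.2,0.018,0,0.036,0],
  [0.2,0.018,0,0.036,0],
  [0.2,0.018,0,0.036,0],
])

```text
time_s: 24.57
tcp_pos: [0.4254, -0.3206, 0.2234]
eef_rot: [-90.0, 0.1, -175.3]
contact_force: [1.1, 0.2, -1.0]
gripper_width: 0.0701
```

Emit:
jog_arm([
  [0.2,0.018,0,0.036,0],
  [0.2,0.018,0,0.036,0],
  [0.2,0.018,0,0.036,0],
  [0.2,0.018,0,0.036,0],
  [0.2,0.018,0,0.036,0],
  [0.2,0.018,0,0.036,0],
  [0.2,0.018,0,0.036,0],
  [0.2,0.018,0,0.036,0],
  [0.2,0,0,0,0],
  [0.2,0,0,0,0],
  [0.2,0,0,0,0],
])

```text
time_s: 25.48
tcp_pos: [0.3061, -0.6179, 0.2222]
eef_rot: [-90.0, -0.0, -175.4]
contact_force: [-0.9, -0.6, 0.7]
gripper_width: 0.0704
```

```bash
python3 go.py 0.5283 -0.0573 0.073; python3 fin.py d; python3 tan.py d 297 237 228
```

```text
tcp [ 0.3061 -0.6179  0.2222] yawx -175.35 ydir [-0.  0. -1.] F [-0.89 -0.65  0.66] M [ 0.017  0.056 -0.026] w 0.0704 t 25.48 
 tool d [-0.2669  0.1494 -0.5407]
top yaw man 3.3502619942529224 line 4.707615046562142 perp -0.0012866164257861522 along -0.0162546073696906 w 14.446220269656111 [ 0.52961021 -0.05025394  0.032     ]
side yaw man 12.190233038415288 line 4.794586471106567 perp 0.0060963000645254456 along -0.012066481275881407 w 22.867912496493915 [ 0.53367359 -0.04219259  0.032     ]
top edge -1 N 33 perp@mid(mm) 0.04 yaw err deg 0.31 std mm 0.22 u -0.064 0.02
top edge 1 N 34 perp@mid(mm) 0.11 yaw err deg -0.04 std mm 0.42 u -0.065 0.019
side -1 few
side edge 1 N 39 perp@mid(mm) -0.2 yaw err deg 0.91 std mm 0.32 u -0.071 0.018
```

View pics/topdc.png

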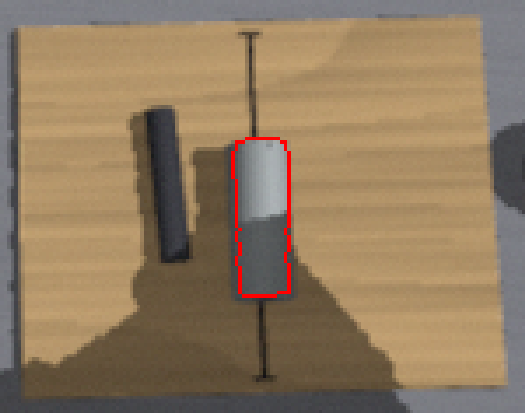

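View pics/sidedc.png

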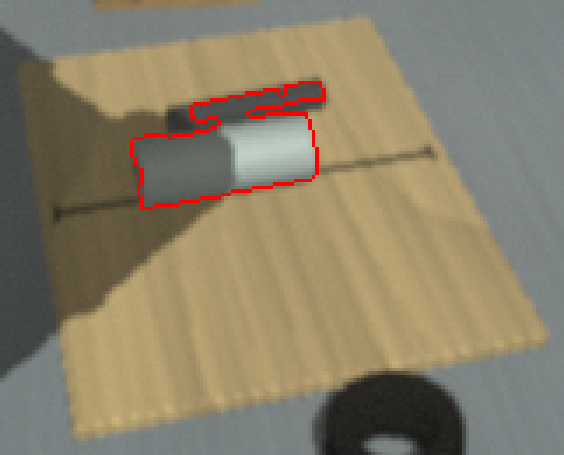

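```bash
python3 -c "
from plant import r
print(r.close_job(), r.get_state()['time_s'])"
```

```text
the job is handed in; nothing more can be done
the job is handed in; nothing more can be done
```

The mandrel now rests on the scribed line and points along it. I handed the job in after about 25.6 s, with the arm clear of everything.

- **Turning it:** A first try at turning the mandrel with closed fingers on its far end just slipped. I then set one fingertip on top near each end, jaws open along its length so nothing was pinched. Pressing with about 11–16 N (above the 2–10 N you gave), I turned it about 5° in place, so its ends slid slightly on the board.
- **Rolling it:** It then rolled about 88 mm to the line in short strokes, fingertips on top at about 7–10 N. I lifted off and moved back between strokes.

**Last checks, with the arm withdrawn:**

| View and edge | Distance off the line | Angle off the line |
|---|---|---|
| Top view, left edge | 0.04 mm | 0.31° |
| Top view, right edge | 0.11 mm | -0.04° |
| Side view, lower edge | -0.2 mm | 0.91° |

- **Disagreement on angle:** The arm's shadow fell across the mandrel in that last side view. The same edge read 0.25° just before I lifted off, so I trust the smaller angles.
- **Failed checks:** The side view's upper edge could not be measured. My cruder outline check was also thrown off in the last pictures, because shadow and dowel merged into the outline.
- **Position along the line:** The mandrel's centre is about 16 mm from the middle of the line towards the robot, about where it began, because rolling cannot change that.
- **Other objects:** By eye, the dowel looks unmoved in the last pictures. I never touched it, the ring stack or the pads.

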